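# Clamp the dosing syringe into the bench dispenser

## Task

Load the dosing syringe into the bench dispenser: lift the sprung clamp bar out of its notch and turn it about a quarter turn aside, away from the tall bottle, then lay the syringe in the two V-blocks with its finger flange in the slot between the V-block and the thin keeper plate and its needle pointing out of the other end. With the syringe lying there, turn the bar back until it drops into its notch and clamps the barrel, and leave the bottle, the jar, the screwdriver, the eye loupe and the solder reel where they are.

Things in the scene. Friction and masses are not known exactly. Their poses are not given: they have to be found in the camera images.
- dispenser: Bench dispenser, fixed (place and yaw vary) on a flat grey board, whose top (world z = 6 mm) carries all the loose things: grey base plate 160 x 140 x 12 mm (x -30..130, y -65..75), black V-block cradle, collar and post. Origin on the board under the cradle's axis, in the clamp bar's plane; x from cradle to post, y along the cradle to the flange slot, z up.
- cradle (a point): Where the barrel's middle belongs: x 0, y 2, z 50 mm in the dispenser's frame, whose axes it has; the laid barrel's axis is along y. V-blocks 36 mm wide (x) stand at dispenser y -36..-24 and 30..40 mm; between them 54 mm of room for fingers (a spacer there is 21 mm high). 90-degree grooves open upward, tops 51 mm high: a barrel set down within a few mm centres itself.
- flange_slot (a point): Middle of the slot for the syringe's finger flange, at dispenser x 0, y 47, z 50 mm: the gap y 40..54 mm between the V-block and a thin keeper plate (y 54..59 mm) of the same V shape and height.
- dispenser_post (a point): Foot of the post, the clamp bar's axis, at dispenser x 90, y 0, z 0 mm. Post top 117 mm high. Round it a steel collar, 46 mm high, 68 mm across, with a notch towards the cradle.
- clamp_lift (a joint): Height of the clamp bar on its post, m: 0 down on an empty cradle, 0.006 down on a laid barrel, 0.034 top. Spring and weight push it down with 6 N (low) to 10 N (top). Its key sits in the collar's notch: it can turn only 0.06 rad until lifted 22 mm. Turned further, the key rests on the collar and the bar stays up by itself at 0.022; turned back to within 0.06 rad of 0 it drops.
- clamp_swing (a joint): Turn of the clamp bar about the post, rad: 0 = across the cradle, handle towards -x of the dispenser; positive = anticlockwise from above, handle moving towards the dispenser's -y. Stops at -1.75 and 1.75. Once up it turns easily (under 1.5 N at the handle) and stays where it is left.
- clamp_handle (a point): Middle of the clamp bar's handle: a level round rod 12 mm thick, 165 mm from the post's axis, 69 mm up when clamp_lift = 0; the point's x points along the bar to the post, y along the rod. Two side arms (8 mm thick, 12 mm high, inner faces 34, outer 42 mm off the middle line, 112 to 174 mm from the post) hold it; hole inside the rod 37 x 68 mm. Below it is free, so it can be hooked from below.
- clamp_foot (a point): Underside of the bar's rubber foot (26 mm along the bar, 18 mm wide), 90 mm from the post, 53 mm up when clamp_lift = 0; axes as clamp_handle. Heights count from the board (dispenser z). The bar above it is 18 mm wide and 12 mm high, 63 to 75 mm up when clamp_lift = 0.
- syringe_barrel (a point): Middle of the barrel, on the axis, of the loose dosing syringe (149 mm long, barrel 18 mm thick, about 30 g), which starts lying on the board. Its +y points to the plunger, -y to the needle, z up. Along y from here: barrel -44..44 mm, finger flange 44..46 mm (28 mm wide, 18 mm high), plunger 12 mm thick to 79 mm, needle 8 mm thick to -71 mm.
- syringe_needle (a point): Tip of the syringe's needle, on its axis, 71 mm from syringe_barrel towards the syringe's -y.
- bottle_mid (a point): Tall white bottle, 66 mm thick, 158 mm high, standing loose on one side of the dispenser (either may be drawn), inside the sweep of the raised clamp bar; the point is on its axis, 79 mm up. Leave alone.
- jar_mid (a point): Screw-cap jar, 46 mm thick, 43 mm high, standing loose on the other side; the raised bar passes over it. The point is on its axis, 21 mm up. Leave alone.
- driver_mid (a point): Precision screwdriver, 151 mm long, 14 mm thick, lying loose along its y axis; the point is its middle. Leave alone.
- loupe: Black eye loupe, 40 mm thick, 31 mm high, standing loose beside the syringe, 85 to 95 mm from its axis; origin under its centre. Leave alone.
- reel: Small solder reel, 48 mm thick, 28 mm high, standing loose; origin under its centre. Leave alone.

How it is judged:
By the outcome, as a careful person would: the job done as asked, in the order asked, and still so for the second after the job is handed in, with the robot touching nothing.
It also fails if it takes over 67 s, if anything falls off the work surface, if the arm or the gripper's body presses on something with over 40 N, if the wrist force passes 120 N, or if a joint passes its speed limit or range.

## Robot

A 6-joint arm with a two-finger parallel gripper is mounted at the origin on a cart in front of the work surface, level with it; the furniture and walls round the work are solid. World frame = base frame: x ahead of the robot, y to its left, z up, the work surface at z = 0. Lengths are in m, angles in rad, forces in N, time in s.
With the tool pointing down it reaches from about 0.35 to 0.775 m from the base axis. Payload 7.3 kg.
Tool frame: the origin (TCP) lies at the very end of the fingers, on their centre line; the grasp point (between the pads) lies 19 mm behind it; z points along the fingers, y is the line along which they close (so a half turn about z gives the same grasp; the last joint's range is limited). The gripper opens to 92 mm and grips with 3 to 60 N. Pads are 19 mm wide; open, the fingers measure 130 mm over their backs; the gripper's body (75 mm by 190 mm) begins 47 mm behind the grasp point.
Start: joints at [-1.264, 0.342, 1.524, -0, 1.275, -0.146], TCP at [0.23, -0.472, 0.227] pointing down, gripper open.
Joint ranges: [-2.53, 2.53], [-0.77, 2.02], [0.04, 2.7], [-1, 4.14], [0.28, 2.66], [-3.11, 3.11]. Speed limits (rad/s): [2.57, 2.57, 3.14, 3.14, 3.14, 3.14].

## Interface

Orientations are given as [roll, pitch, yaw] about the fixed x, y, z axes, in that order (R = Rz(yaw) Ry(pitch) Rx(roll)).
In Python, from cell import robot gives the robot as it stands.
- The arm moves only by the tool apply_moves, never from a script. Its argument "rows" is a list of rows, each an object with "xyz": the shift along the tool's x, y, z in mm, a list of three; "turn": the turn about the tool's z in rad. A call has 1 to 10 rows; each row shifts and turns the commanded pose from where the row before left it, along the tool's axes as they then stand; what a row does not reach is not made up. A row lasts 1/8 s, in which the tool goes at most 62.5 mm and 10.7 degrees, less where a joint would pass 70% of its speed; a pose out of reach is approached as far as the arm can. A call with a gripper value outside its range is refused whole. "gripper" is the opening, from 0 (shut) to 1 (fully open), set as the call begins (left out, the last holds). The fingers move at their own pace and stop on an object; "newtons" is the grip in N (left out, the last holds). Time passes only in rows, so rows that do not move let the fingers close. It gives the time, the measured TCP pose, the force and the opening at its end, in the units of the state.
- robot.observe(): the state, without advancing time (a new reading comes with each control period).
- robot.read_camera(name): name is "scene" or "top"; returns a dict with "frame" (420x560x3 uint8, blue, green, red), "mtx" (3x3 intrinsics, pixels), "distortion" ([k1, k2, p1, p2, k3] as OpenCV has them; the pictures are not rectified), "R" (3x3) and "t" (3): a world point X has camera coordinates R X + t. Camera axes: x right, y down, z forward; pixel columns grow to the right and rows downward; lengths in m; the calibration is good to about 2 mm. A picture is of the moment at which its call begins. There is no depth.
- robot.hand_in(): hands the job in, once; it reports no verdict.
The state is a dict: "time": time; "qpos": joint angles; "qvel": joint speeds; "joint_efforts": joint torques, N m; "tool_pos": TCP position; "tool_rot": TCP orientation; "contact_force": force on the tool from outside, world axes, zero at the start; "torque": the same for the moment, N m; "opening": finger opening in m.
Only numpy, scipy, OpenCV 4.12 (cv2) and the standard library are available. Lean on these libraries where they do the work, as an engineer would, in place of code of your own. Each camera call takes 0.05 s, during which the arm holds its last target. There are 200 camera calls.

## Working session

There is one attempt and no reset: what is moved stays moved. The work goes in short steps, Python scripts to look and compute and a tool call to move; the robot and the scene stay as the last step left them, time stands still between calls to the robot, and variables do not carry over. Pictures are saved under pics/ and viewed, on a budget of 10 in all, crops included, one or two more only if the job needs it, and the job is handed in when it is done.

Besides the shell and the picture viewer there is one more tool, called after "Request:" as name([rows], argument=value, ...), one row to a line, values as JSON. apply_moves: Moves the arm, as the interface text tells. Its arguments: {"type":"object","properties":{"rows":{"type":"array"},"gripper":{"type":"number"},"newtons":{"type":"number"}},"required":["rows"]}

```bash
ls; mkdir -p pics; cat > h.py <<'E'
import numpy as np, cv2
from cell import robot
def cam(n):
    c=robot.read_camera(n); return {k:(np.array(v) if k!='frame' else v) for k,v in c.items()}
def ray(c,uv):
    p=cv2.undistortPoints(np.array([[uv]],float),c['mtx'],c['distortion'])[0,0]
    d=c['R'].T@np.array([p[0],p[1],1.]); o=-c['R'].T@c['t']; return o,d/np.linalg.norm(d)
def onz(c,uv,z):
    o,d=ray(c,uv); return o+d*(z-o[2])/d[2]
def tri(ca,ua,cb,ub):
    a,d=ray(ca,ua); b,e=ray(cb,ub)
    s=np.linalg.lstsq(np.c_[d,-e],b-a,rcond=None)[0]
    p,q=a+d*s[0],b+e*s[1]; return (p+q)/2,np.linalg.norm(p-q)
def proj(c,X):
    return cv2.projectPoints(np.atleast_2d(np.array(X,float)),cv2.Rodrigues(c['R'])[0],c['t'],c['mtx'],c['distortion'])[0][:,0]
E
python3 - <<'E'
from h import *
for n in('scene','top'):
    c=cam(n); cv2.imwrite(f'pics/{n}0.png',c['frame']); print(n,-c['R'].T@c['t'],c['R'][2],c['mtx'][0,0])
s=robot.observe();print(s['time'],s['tool_pos'],s['tool_rot'],s['opening'])
E
```

```text
pics
scene [-0.07669351  0.36899913  0.66981261] [ 0.6321818  -0.49434053 -0.59663525] 442.40145048999074
top [ 0.34471269 -0.08852682  1.16090031] [ 0.17182762 -0.01679078 -0.98498393] 525.1785683387418
0.1 [ 0.22959445 -0.4717352   0.22613859] [-3.14026531e+00 -2.09752537e-04  4.52805905e-01] 0.09173231450139396
```

View pics/scene0.png

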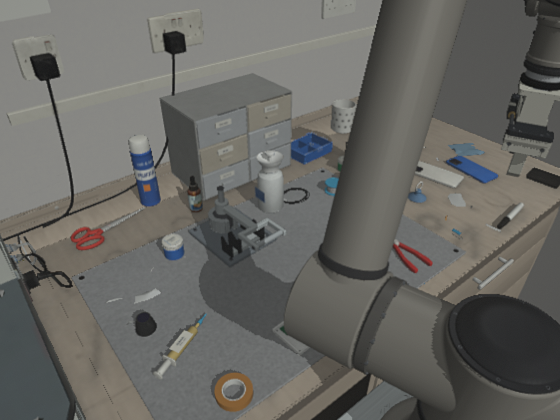

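View pics/top0.png

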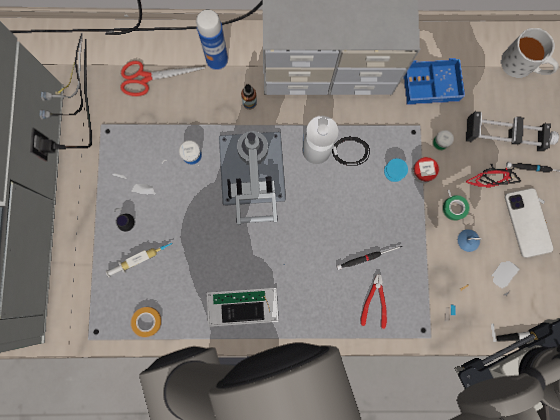

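The top view shows the dispenser at about (252,170), with its post at the far end and the handle towards the robot. The bottle is on the right at (320,140) and the jar on the left at (190,152). The syringe is at (140,258) with its needle to the right, so the bar swings left (negative). Next I'll zoom in.

```bash
python3 - <<'E'
from h import *
t=cv2.imread('pics/top0.png'); s=cv2.imread('pics/scene0.png')
def z(im,x,y,w,h,W,H): return cv2.resize(im[y:y+h,x:x+w],(W,H),interpolation=cv2.INTER_CUBIC)
a=np.hstack([z(t,210,120,80,110,400,550),z(s,180,170,110,100,400,550)])  # 5x; 3.64x,5.5y
cv2.imwrite('pics/d.png',a)
b=np.hstack([z(t,100,200,80,80,400,400),z(s,130,300,90,90,400,400)])
cv2.imwrite('pics/s.png',b)
E
```

```text
(no output)
```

View pics/d.png

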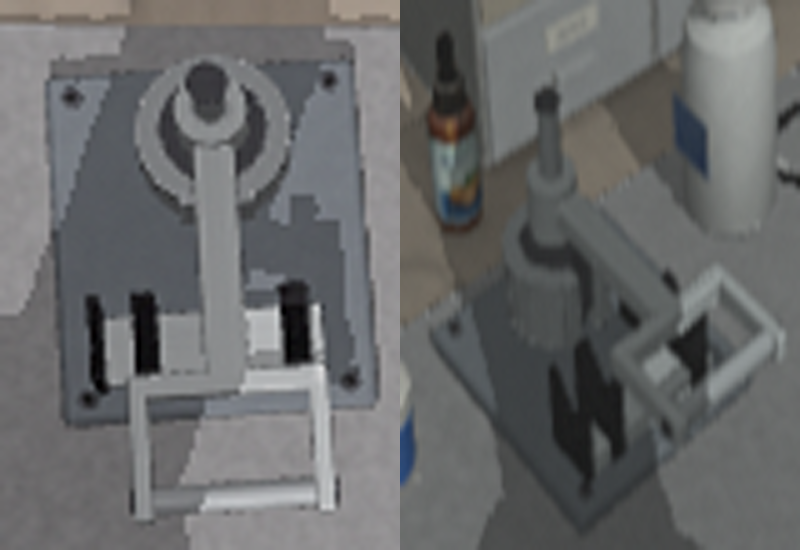

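View pics/s.png

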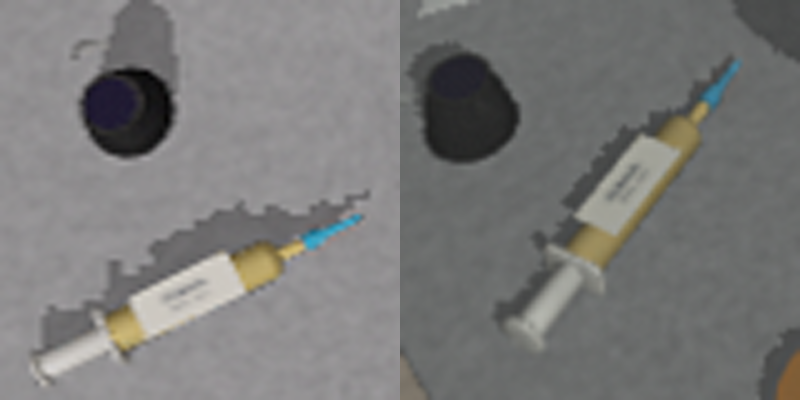

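```bash
cat > m.py <<'E'
from h import *
T=cam('top');S=cam('scene')
dt=lambda x,y:(210+x/5-.4,120+y/5-.4)
ds=lambda x,y:(180+(x-400)/3.636-.36,170+y/5.5-.41)
st=lambda x,y:(100+x/5-.4,200+y/5-.4)
ss=lambda x,y:(130+(x-400)/4.444-.39,300+y/4.444-.39)
f=lambda v:np.round(np.array(v)*1000,1)
def pr(n,a,b):
    X,g=tri(T,a,S,b); print(n,f(X),'gap',f(g))
    return X
pr('post',dt(207,82),ds(546,98)); print(f(onz(T,dt(207,82),.123)))
pr('rod',dt(236,496),ds(732,388)); print(f(onz(T,dt(236,496),.075+.004)))
h1=onz(T,dt(135,502),.078);h2=onz(T,dt(335,492),.078);print('rod ends',f(h1),f(h2))
P=[onz(T,dt(*p),.018) for p in((50,76),(352,62),(378,410),(65,425))]
for p in P:print('plate',f(p))
c=sum(P)/4
yax=(P[0]-P[1])+(P[3]-P[2]); xax=(P[0]-P[3])+(P[1]-P[2])
print('yaws',np.arctan2(-yax[0],yax[1]),np.arctan2(xax[1],xax[0]))
print('plate bottom scene corner',f(onz(S,ds(585,530),.018)), f(onz(S,ds(432,335),.018)))
n=pr('needle',st(363,217),ss(738,62)); fl=pr('flange',st(117,338),ss(575,268)); pl=pr('plung',st(40,368),ss(522,335))
sh=pr('barrel front',st(278,260),ss(688,135))
for nm,p,z in(('n',(363,217),.0155),('fl',(117,338),.0155),('pl',(40,368),.0155),('fr',(278,260),.0155)):
    print(nm,f(onz(T,st(*p),z)))
E
python3 m.py
```

```text
post [657.4 -46.4 122.1] gap 0.7
[657.4 -46.2 123. ]
rod [491.5 -59.8  70.3] gap 6.3
[492.4 -57.8  79. ]
rod ends [490.1 -15.9  78. ] [494.3 -98.9  78. ]
plate [691.5  28.8  18. ]
plate [ 698.6 -107.3   18. ]
plate [ 539.1 -118.5   18. ]
plate [532.3  19.4  18. ]
yaws 0.050661336891705426 0.0645879324921891
plate bottom scene corner [524.3  20.2  18. ] [686.2  31.3  18. ]
needle [448.3 127.8  13.2] gap 0.0
flange [396.6 231.3  15. ] gap 1.3
plung [383.1 261.9  15.5] gap 1.6
barrel front [429.6 163.9  10.9] gap 0.9
n [448.1 127.3  15.5]
fl [396.2 230.6  15.5]
pl [383.6 262.6  15.5]
fr [429.5 163.3  15.5]
```

The crops show the post top at (207,82) and the rod at (236,496). The syringe has its flange at (117,338) and its needle tip at (363,217). From these I get a dispenser yaw of about 0.062, the post at (657,-46) mm and the syringe's middle at (416.5,191) mm. Next come the obstacles and the first plan.

```bash
cat > plan.py <<'E'
from h import *
psi=0.062; post=np.array([657.4,-46.3])
def bar(sw,r=165):  # handle pos, tool yaw for grasping
    a=psi+sw; return [*(post-r*np.array([np.cos(a),np.sin(a)])), a+np.pi/2]
def plan(cur,wps):
    """cur,wps: x,y,z(mm),yaw ; wps have nrows last"""
    for x,y,z,w,n in wps:
        st=np.array(cur,float); en=np.array([x,y,z,w])
        for k in range(n):
            a=st+(en-st)*k/n; b=st+(en-st)*(k+1)/n; d=b-a
            c,s=np.cos(a[3]),np.sin(a[3])
            print([round(c*d[0]+s*d[1],1),round(s*d[0]-c*d[1],1),round(-d[2],1)],round(-d[3],3))
        print('--'); cur=en
def cur():
    s=robot.observe(); return [*(np.array(s['tool_pos'])*1000),s['tool_rot'][2]]
E
python3 - <<'E'
from plan import *
T=cam('top')
for n,p,z in(('jar top',(190,147),.049),('bottle cap',(323,125),.164),('bottle foot',(317,155),.02),('dropper',(248,90),.08),('reel/tape',(146,321),.03)):
    print(n,(onz(T,p,z)*1000).round())
print(bar(0),bar(-1.6))
x,y,w=bar(0)
plan(cur(),[(x,y,226,w,9),(x,y,150,w,3)])
E
```

```text
jar top [654.  89.  49.]
bottle cap [ 668. -190.  164.]
bottle foot [ 645. -190.   20.]
dropper [773. -37.  80.]
reel/tape [284. 173.  30.]
[np.float64(492.7170284257058), np.float64(-56.52344723956735), 1.6327963267948966] [np.float64(651.989576108367), np.float64(118.6112710317668), 0.032796326794896524]
[np.float64(46.5), np.float64(-28.7), np.float64(0.0)] -0.131
[np.float64(49.8), np.float64(-22.4), np.float64(0.0)] -0.131
[np.float64(52.3), np.float64(-15.7), np.float64(0.0)] -0.131
[np.float64(53.9), np.float64(-8.7), np.float64(0.0)] -0.131
[np.float64(54.6), np.float64(-1.6), np.float64(0.0)] -0.131
[np.float64(54.3), np.float64(5.6), np.float64(0.0)] -0.131
[np.float64(53.2), np.float64(12.6), np.float64(0.0)] -0.131
[np.float64(51.0), np.float64(19.5), np.float64(0.0)] -0.131
[np.float64(48.1), np.float64(26.0), np.float64(0.0)] -0.131
--
[np.float64(0.0), np.float64(0.0), np.float64(25.3)] -0.0
[np.float64(0.0), np.float64(0.0), np.float64(25.3)] -0.0
[np.float64(0.0), np.float64(0.0), np.float64(25.3)] -0.0
--
```

Request:
apply_moves([
  {"xyz":[46.5,-28.7,0],"turn":-0.131},
  {"xyz":[49.8,-22.4,0],"turn":-0.131},
  {"xyz":[52.3,-15.7,0],"turn":-0.131},
  {"xyz":[53.9,-8.7,0],"turn":-0.131},
  {"xyz":[54.6,-1.6,0],"turn":-0.131},
  {"xyz":[54.3,5.6,0],"turn":-0.131},
  {"xyz":[53.2,12.6,0],"turn":-0.131},
  {"xyz":[51,19.5,0],"turn":-0.131},
  {"xyz":[48.1,26,0],"turn":-0.131},
  {"xyz":[0,0,0],"turn":0},
], gripper=0.35)

```text
time: 1.5
tool_pos: [0.4941, -0.0539, 0.2264]
tool_rot: [3.141, -0.001, 1.638]
contact_force: [-0.0, -0.5, -0.0]
opening: 0.0323
```

Request:
apply_moves([
  {"xyz":[0,0,40],"turn":0},
  {"xyz":[0,0,40],"turn":0},
  {"xyz":[0,0,25],"turn":0},
  {"xyz":[0,0,0],"turn":0},
])

```text
time: 2.0
tool_pos: [0.4913, -0.0574, 0.1202]
tool_rot: [-3.137, -0.001, 1.63]
contact_force: [0.2, 0.5, 0.7]
opening: 0.0317
```

```bash
python3 - <<'E'
from plan import *
T=cam('top');S=cam('scene')
def z(im,x,y,w,h,W,H): return cv2.resize(im[y:y+h,x:x+w],(W,H),interpolation=cv2.INTER_CUBIC)
cv2.imwrite('pics/g1.png',np.hstack([z(T['frame'],200,110,120,130,400,433),z(S['frame'],190,130,120,130,400,433)]))
print(cur(),robot.observe()['opening'],robot.observe()['time'])
E
```

```text
[np.float64(493.1814769413625), np.float64(-57.644732221349614), np.float64(122.48554941403785), np.float64(1.6305875602494777)] 0.03212984047237774 2.1
```

View pics/g1.png

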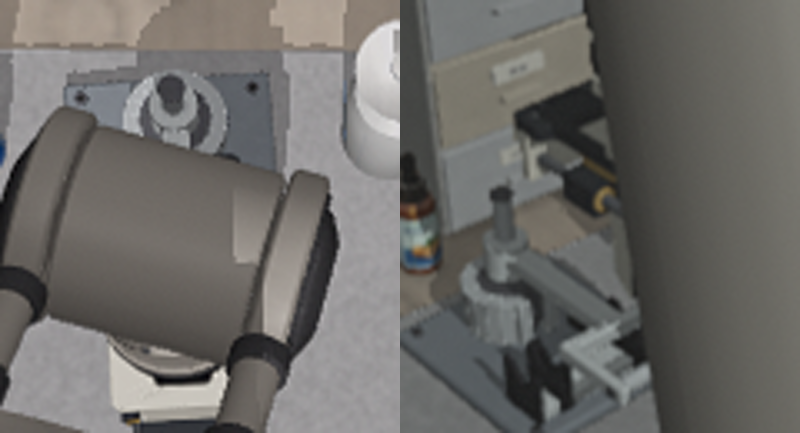

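The arm hides the handle from above, but the clamp is unmoved and the measured pose is on target. I'll go down slowly and watch the force.

Request:
apply_moves([
  {"xyz":[0,0,15],"turn":0},
  {"xyz":[0,0,15],"turn":0},
  {"xyz":[0,0,10],"turn":0},
  {"xyz":[0,0,0],"turn":0},
])

```text
time: 2.6
tool_pos: [0.493, -0.0571, 0.082]
tool_rot: [3.141, 0.0, 1.632]
contact_force: [0.4, -0.0, -0.3]
opening: 0.0321
```

Request:
apply_moves([
  {"xyz":[0,0,10],"turn":0},
  {"xyz":[0,0,10],"turn":0},
  {"xyz":[0,0,0],"turn":0},
])

```text
time: 2.98
tool_pos: [0.4923, -0.0568, 0.0608]
tool_rot: [-3.14, -0.001, 1.632]
contact_force: [-0.2, -1.1, -0.3]
opening: 0.0322
```

Request:
apply_moves([
  {"xyz":[0,0,0],"turn":0},
  {"xyz":[0,0,0],"turn":0},
  {"xyz":[0,0,0],"turn":0},
  {"xyz":[0,0,0],"turn":0},
], gripper=0, newtons=50)

```text
time: 3.48
tool_pos: [0.4925, -0.0569, 0.0618]
tool_rot: [-3.141, -0.0, 1.632]
contact_force: [-2.3, -0.8, 2.1]
opening: 0.0104
```

Request:
apply_moves([
  {"xyz":[0,0,0],"turn":0},
  {"xyz":[0,0,-5],"turn":0},
  {"xyz":[0,0,-5],"turn":0},
  {"xyz":[0,0,0],"turn":0},
])

```text
time: 3.98
tool_pos: [0.4929, -0.0568, 0.0718]
tool_rot: [-3.142, -0.0, 1.632]
contact_force: [0.9, -0.1, -7.1]
opening: 0.0101
```

Request:
apply_moves([
  {"xyz":[0,0,-6],"turn":0},
  {"xyz":[0,0,-6],"turn":0},
  {"xyz":[0,0,-6],"turn":0},
  {"xyz":[0,0,0],"turn":0},
  {"xyz":[0,0,0],"turn":0},
])

```text
time: 4.6
tool_pos: [0.493, -0.057, 0.0897]
tool_rot: [3.141, 0.0, 1.632]
contact_force: [2.7, 0.7, -10.0]
opening: 0.011
```

```bash
python3 - <<'E'
from plan import *
S=cam('scene');T=cam('top')
def z(im,x,y,w,h,W,H): return cv2.resize(im[y:y+h,x:x+w],(W,H),interpolation=cv2.INTER_CUBIC)
cv2.imwrite('pics/g2.png',np.hstack([z(T['frame'],200,110,120,130,400,433),z(S['frame'],190,130,120,130,400,433)]))
c=cur();print(c)
w=[]
for k in range(1,13):
    x,y,a=bar(-1.6*k/12); w.append((x,y,c[2],a,1))
x,y,a=bar(0); plan([x,y,c[2],a],w)
E
```

```text
[np.float64(493.01759787895844), np.float64(-56.93831879175099), np.float64(89.62225384874857), np.float64(1.63174922695227)]
[np.float64(21.9), np.float64(1.5), np.float64(-0.0)] 0.133
--
[np.float64(21.9), np.float64(1.5), np.float64(-0.0)] 0.133
--
[np.float64(21.9), np.float64(1.5), np.float64(-0.0)] 0.133
--
[np.float64(21.9), np.float64(1.5), np.float64(-0.0)] 0.133
--
[np.float64(21.9), np.float64(1.5), np.float64(-0.0)] 0.133
--
[np.float64(21.9), np.float64(1.5), np.float64(-0.0)] 0.133
--
[np.float64(21.9), np.float64(1.5), np.float64(-0.0)] 0.133
--
[np.float64(21.9), np.float64(1.5), np.float64(-0.0)] 0.133
--
[np.float64(21.9), np.float64(1.5), np.float64(-0.0)] 0.133
--
[np.float64(21.9), np.float64(1.5), np.float64(-0.0)] 0.133
--
[np.float64(21.9), np.float64(1.5), np.float64(-0.0)] 0.133
--
[np.float64(21.9), np.float64(1.5), np.float64(-0.0)] 0.133
--
```

View pics/g2.png

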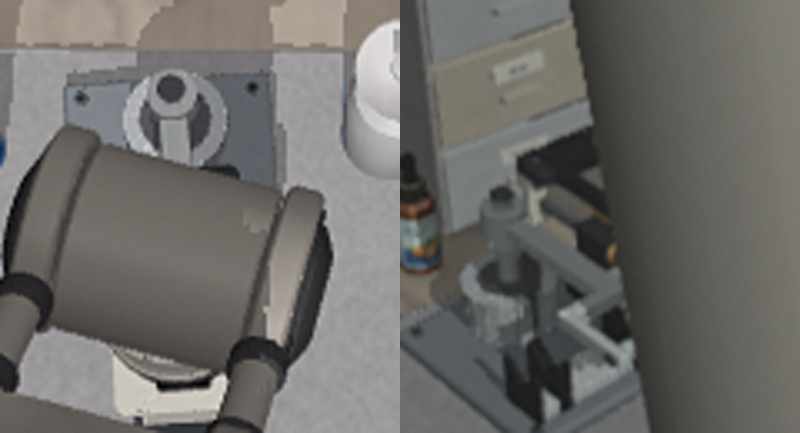

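The bar is lifted about 28 mm: the hub is near the post top and the key is clear of the collar. Now the swing.

Request:
apply_moves([
  {"xyz":[10.9,0.4,0],"turn":0.066},
  {"xyz":[11,0.4,0],"turn":0.067},
  {"xyz":[21.9,1.5,0],"turn":0.133},
  {"xyz":[0,0,0],"turn":0},
])

```text
time: 5.2
tool_pos: [0.4962, -0.0126, 0.0896]
tool_rot: [-3.141, 0.0, 1.367]
contact_force: [1.7, -1.4, -9.8]
opening: 0.0102
```

Request:
apply_moves([
  {"xyz":[21.9,1.5,0],"turn":0.133},
  {"xyz":[21.9,1.5,0],"turn":0.133},
  {"xyz":[21.9,1.5,0],"turn":0.133},
  {"xyz":[21.9,1.5,0],"turn":0.133},
  {"xyz":[21.9,1.5,0],"turn":0.133},
  {"xyz":[0,0,0],"turn":0},
])

```text
time: 5.95
tool_pos: [0.551, 0.0795, 0.0889]
tool_rot: [-3.14, 0.002, 0.704]
contact_force: [-0.5, 1.1, -9.7]
opening: 0.0101
```

Request:
apply_moves([
  {"xyz":[21.9,1.5,0],"turn":0.133},
  {"xyz":[21.9,1.5,0],"turn":0.133},
  {"xyz":[21.9,1.5,0],"turn":0.133},
  {"xyz":[21.9,1.5,0],"turn":0.133},
  {"xyz":[21.9,1.5,0],"turn":0.133},
  {"xyz":[0,0,0],"turn":0},
  {"xyz":[0,0,0],"turn":0},
])

```text
time: 6.82
tool_pos: [0.651, 0.118, 0.0886]
tool_rot: [-3.14, 0.003, 0.04]
contact_force: [-0.4, 5.3, -9.6]
opening: 0.0108
```

Request:
apply_moves([
  {"xyz":[0,0,3],"turn":0},
  {"xyz":[0,0,3],"turn":0},
  {"xyz":[0,0,0],"turn":0},
])

```text
time: 7.2
tool_pos: [0.6519, 0.1184, 0.0847]
tool_rot: [-3.14, -0.001, 0.04]
contact_force: [-0.5, 6.6, -2.2]
opening: 0.0106
```

Request:
apply_moves([
  {"xyz":[0,0,0],"turn":0},
  {"xyz":[0,0,0],"turn":0},
  {"xyz":[0,0,0],"turn":0},
], gripper=0.35)

```text
time: 7.58
tool_pos: [0.6525, 0.117, 0.0844]
tool_rot: [3.141, -0.001, 0.036]
contact_force: [-0.2, -0.1, 0.3]
opening: 0.0313
```

Request:
apply_moves([
  {"xyz":[0,0,-20],"turn":0},
  {"xyz":[0,0,-40],"turn":0},
  {"xyz":[0,0,-40],"turn":0},
  {"xyz":[0,0,0],"turn":0},
])

```text
time: 8.07
tool_pos: [0.6543, 0.1176, 0.1882]
tool_rot: [3.141, -0.008, 0.036]
contact_force: [0.3, -0.6, -1.1]
opening: 0.0322
```

```bash
python3 - <<'E'
from plan import *
c=cur();print(c)
plan(c,[(416.5,191,120,0.452+np.pi/2,12)])
E
```

```text
[np.float64(654.2513885339972), np.float64(117.572517034674), np.float64(188.1596402739843), np.float64(0.03634715331234806)]
[np.float64(-19.6), np.float64(-6.8), np.float64(5.7)] -0.166
[np.float64(-18.2), np.float64(-10.0), np.float64(5.7)] -0.166
[np.float64(-16.3), np.float64(-12.8), np.float64(5.7)] -0.166
[np.float64(-14.0), np.float64(-15.3), np.float64(5.7)] -0.166
[np.float64(-11.2), np.float64(-17.4), np.float64(5.7)] -0.166
[np.float64(-8.2), np.float64(-19.0), np.float64(5.7)] -0.166
[np.float64(-5.0), np.float64(-20.1), np.float64(5.7)] -0.166
[np.float64(-1.6), np.float64(-20.7), np.float64(5.7)] -0.166
[np.float64(1.9), np.float64(-20.7), np.float64(5.7)] -0.166
[np.float64(5.2), np.float64(-20.1), np.float64(5.7)] -0.166
[np.float64(8.5), np.float64(-18.9), np.float64(5.7)] -0.166
[np.float64(11.5), np.float64(-17.3), np.float64(5.7)] -0.166
--
```

Request:
apply_moves([
  {"xyz":[-19.6,-6.8,0],"turn":-0.166},
  {"xyz":[-18.2,-10,0],"turn":-0.166},
  {"xyz":[-16.3,-12.8,5],"turn":-0.166},
  {"xyz":[-14,-15.3,5],"turn":-0.166},
  {"xyz":[-11.2,-17.4,5],"turn":-0.166},
  {"xyz":[-8.2,-19,10],"turn":-0.166},
  {"xyz":[-5,-20.1,10],"turn":-0.166},
  {"xyz":[-1.6,-20.7,10],"turn":-0.166},
  {"xyz":[1.9,-20.7,10],"turn":-0.166},
  {"xyz":[5.2,-20.1,10],"turn":-0.166},
], gripper=0.45)

```text
time: 9.32
tool_pos: [0.4528, 0.1784, 0.1177]
tool_rot: [-3.14, 0.0, 1.702]
contact_force: [-0.2, -0.4, -0.1]
opening: 0.0415
```

Request:
apply_moves([
  {"xyz":[8.5,-18.9,0],"turn":-0.166},
  {"xyz":[11.5,-17.3,0],"turn":-0.166},
  {"xyz":[0,0,0],"turn":0},
  {"xyz":[0,0,0],"turn":0},
])

```text
time: 9.82
tool_pos: [0.415, 0.1906, 0.1186]
tool_rot: [3.141, 0.0, 2.025]
contact_force: [0.8, -0.2, -0.2]
opening: 0.0409
```

```bash
python3 - <<'E'
from plan import *
c=cur();print(c)
plan(c,[(416.5,191,60,0.452+np.pi/2,2)])
S=cam('scene');T=cam('top')
def z(im,x,y,w,h,W,H): return cv2.resize(im[y:y+h,x:x+w],(W,H),interpolation=cv2.INTER_CUBIC)
cv2.imwrite('pics/g3.png',np.hstack([z(T['frame'],90,100,200,200,400,400),z(S['frame'],100,150,220,220,400,400)]))
E
```

```text
[np.float64(415.02407976953816), np.float64(190.55815558951224), np.float64(118.63704101415487), np.float64(2.0248169571793846)]
[np.float64(-0.1), np.float64(0.8), np.float64(29.3)] 0.001
[np.float64(-0.1), np.float64(0.8), np.float64(29.3)] 0.001
--
```

View pics/g3.png

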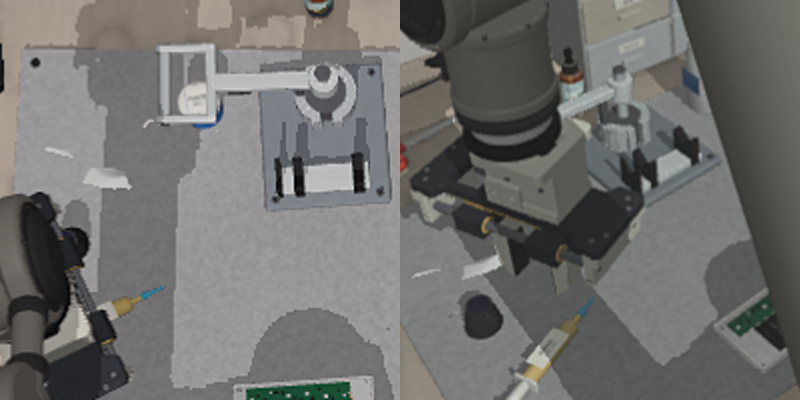

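The picture shows the bar aside at 90° above the jar, an empty cradle, and the gripper lined up over the syringe. I'll refine the cradle position from the bare V-blocks, then pick.

```bash
python3 - <<'E'
from plan import *
T=cam('top')
g=cv2.cvtColor(T['frame'],cv2.COLOR_BGR2GRAY)
m=((g<45)).astype(np.uint8); x0,y0,x1,y1=218,165,282,205
mm=np.zeros_like(m); mm[y0:y1,x0:x1]=m[y0:y1,x0:x1]
n,l,st,ce=cv2.connectedComponentsWithStats(mm)
R=np.array([[np.cos(psi),-np.sin(psi)],[np.sin(psi),np.cos(psi)]]); o=post-90*R[:,0]
for i in range(1,n):
    if st[i,4]>8:
        ys,xs=np.where(l==i); print(st[i],ce[i].round(1))
        for q in(ys.min(),ys.max()):
            X=onz(T,(xs[ys==q].mean(),q),.057)[:2]*1000; print('  end',X.round(1),'disp',(R.T@(X-o)).round(1))
        q=(ys.min()+ys.max())/2
        X=onz(T,ce[i],.057)[:2]*1000; print('  cen disp',(R.T@(X-o)).round(1))
E
```

```text
[266 177   6  19  93] [268.6 186.1]
  end [586.1 -80.7] disp [ 16.7 -29.9]
  end [546.7 -82.9] disp [-22.7 -29.6]
  cen disp [ -3.2 -30. ]
[236 179   6  19  84] [238.8 188.1]
  end [581.5 -16.3] disp [16.1 34.6]
  end [542.3 -20. ] disp [-23.2  33.4]
  cen disp [-3.9 33.9]
[228 180   3  19  45] [228.9 189.1]
  end [579.3   4. ] disp [15.2 55. ]
  end [5.401e+02 2.000e-01] disp [-24.2  53.7]
  cen disp [-4.8 55. ]
```

Request:
apply_moves([
  {"xyz":[0,1.5,40],"turn":0},
  {"xyz":[0,0,40],"turn":0},
  {"xyz":[0,0,20],"turn":0},
  {"xyz":[0,0,0],"turn":0},
])

```text
time: 10.48
tool_pos: [0.415, 0.1909, 0.0174]
tool_rot: [-3.138, -0.0, 2.027]
contact_force: [0.2, 1.2, 0.7]
opening: 0.0416
```

Request:
apply_moves([
  {"xyz":[0,1,4],"turn":0},
  {"xyz":[0,0,3],"turn":0},
  {"xyz":[0,0,0],"turn":0},
])

```text
time: 10.85
tool_pos: [0.4168, 0.1919, 0.0121]
tool_rot: [3.141, 0.0, 2.028]
contact_force: [-0.1, -0.3, 0.8]
opening: 0.0414
```

Request:
apply_moves([
  {"xyz":[0,0,0],"turn":0},
  {"xyz":[0,0,0],"turn":0},
  {"xyz":[0,0,0],"turn":0},
  {"xyz":[0,0,0],"turn":0},
], gripper=0, newtons=15)

```text
time: 11.35
tool_pos: [0.4166, 0.1919, 0.0118]
tool_rot: [3.141, 0.0, 2.028]
contact_force: [-1.0, -0.1, 0.5]
opening: 0.0172
```

Request:
apply_moves([
  {"xyz":[0,0,-10],"turn":0},
  {"xyz":[0,0,-30],"turn":0},
  {"xyz":[0,0,-40],"turn":0},
  {"xyz":[0,0,-40],"turn":0},
  {"xyz":[0,0,0],"turn":0},
])

```text
time: 11.98
tool_pos: [0.4183, 0.1924, 0.1349]
tool_rot: [3.135, 0.001, 2.028]
contact_force: [-0.1, 0.0, -0.6]
opening: 0.0172
```

```bash
python3 - <<'E'
from plan import *
c=cur();print(c, robot.observe()['opening'])
plan(c,[(567.5,-50.3,130,0.068+np.pi/2,10)])
S=cam('scene');T=cam('top')
def z(im,x,y,w,h,W,H): return cv2.resize(im[y:y+h,x:x+w],(W,H),interpolation=cv2.INTER_CUBIC)
cv2.imwrite('pics/g4.png',np.hstack([z(T['frame'],80,200,130,130,400,400),z(S['frame'],100,250,130,130,400,400)]))
E
```

```text
[np.float64(418.31565881138164), np.float64(192.40690666428375), np.float64(134.9463715201054), np.float64(2.0279304357425447)] 0.017223161958097238
[np.float64(-28.4), np.float64(2.7), np.float64(0.5)] 0.039
[np.float64(-28.2), np.float64(3.8), np.float64(0.5)] 0.039
[np.float64(-28.1), np.float64(4.9), np.float64(0.5)] 0.039
[np.float64(-27.9), np.float64(6.0), np.float64(0.5)] 0.039
[np.float64(-27.6), np.float64(7.0), np.float64(0.5)] 0.039
[np.float64(-27.3), np.float64(8.1), np.float64(0.5)] 0.039
[np.float64(-27.0), np.float64(9.2), np.float64(0.5)] 0.039
[np.float64(-26.6), np.float64(10.2), np.float64(0.5)] 0.039
[np.float64(-26.2), np.float64(11.2), np.float64(0.5)] 0.039
[np.float64(-25.7), np.float64(12.2), np.float64(0.5)] 0.039
--
```

View pics/g4.png

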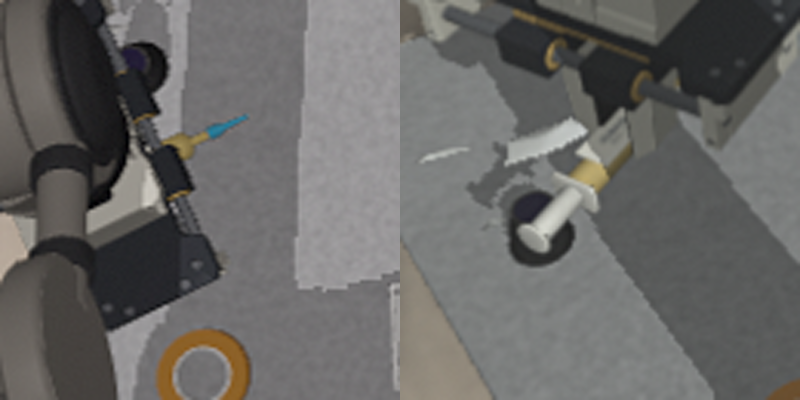

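The syringe is held, with its needle tip at (247,117) in the top half and its plunger end at (536,238) in the scene half. I'll check its offset along the fingers and its tilt.

```bash
python3 - <<'E'
from plan import *
S=cam('scene');T=cam('top');c=np.array(cur())
k=130/400
tip=(80+247*k-.3,200+117*k-.3); pl=(100+136*k-.3,250+238*k-.3); tipn=onz(T,tip,(c[2]+4)/1000)*1000
d=tipn[:2]-c[:2]; a=c[3]; print('along',d@[np.cos(a),np.sin(a)],'side',d@[-np.sin(a),np.cos(a)])
# plunger: intersect ray with vertical plane thru axis
o,r=ray(S,pl); o=o*1000; n=np.array([-np.sin(a),np.cos(a)]); t=((c[:2]-o[:2])@n)/(r[:2]@n); X=o+t*r
print('plunger along',(X[:2]-c[:2])@[np.cos(a),np.sin(a)],'z rel',X[2]-c[2])
fl=(100+178*k-.3,250+192*k-.3)
o,r=ray(S,fl); o=o*1000; t=((c[:2]-o[:2])@n)/(r[:2]@n); X=o+t*r
print('flange along',(X[:2]-c[:2])@[np.cos(a),np.sin(a)],'z rel',X[2]-c[2])
E
```

```text
along -70.38956213650259 side -0.9056254895456758
plunger along 77.10354751432854 z rel 8.98318570835994
flange along 44.34487966243191 z rel 8.335481405512212
```

Request:
apply_moves([
  {"xyz":[-28.4,2.7,0],"turn":0.039},
  {"xyz":[-28.2,3.8,0],"turn":0.039},
  {"xyz":[-28.1,4.9,0],"turn":0.039},
  {"xyz":[-27.9,6,0],"turn":0.039},
  {"xyz":[-27.6,7,0],"turn":0.039},
  {"xyz":[-27.3,8.1,0],"turn":0.039},
  {"xyz":[-27,9.2,0],"turn":0.039},
  {"xyz":[-26.6,10.2,0],"turn":0.039},
  {"xyz":[-26.2,11.2,0],"turn":0.039},
  {"xyz":[-25.7,12.2,0],"turn":0.039},
])

```text
time: 13.42
tool_pos: [0.5653, -0.0517, 0.1301]
tool_rot: [-3.139, -0.001, 1.636]
contact_force: [0.2, 0.2, -0.9]
opening: 0.0171
```

Request:
apply_moves([
  {"xyz":[0,0,20],"turn":0},
  {"xyz":[0,0,20],"turn":0},
  {"xyz":[0,0,0],"turn":0},
  {"xyz":[0,0,0],"turn":0},
])

```text
time: 13.92
tool_pos: [0.5656, -0.0509, 0.0916]
tool_rot: [-3.141, -0.0, 1.638]
contact_force: [0.5, 0.0, 0.3]
opening: 0.0168
```

```bash
python3 - <<'E'
from plan import *
c=cur();print(c, robot.observe()['opening'])
plan(c,[(567.5,-50.3,66,0.068+np.pi/2,2)])
S=cam('scene');T=cam('top')
def z(im,x,y,w,h,W,H): return cv2.resize(im[y:y+h,x:x+w],(W,H),interpolation=cv2.INTER_CUBIC)
cv2.imwrite('pics/g5.png',np.hstack([z(T['frame'],200,110,100,110,400,440),z(S['frame'],180,150,100,110,400,440)]))
E
```

```text
[np.float64(565.6410988759595), np.float64(-50.90333054151811), np.float64(91.6380002503607), np.float64(1.6379230239378983)] 0.01680212345614533
[np.float64(0.2), np.float64(0.9), np.float64(12.8)] -0.0
[np.float64(0.2), np.float64(0.9), np.float64(12.8)] -0.0
--
```

View pics/g5.png

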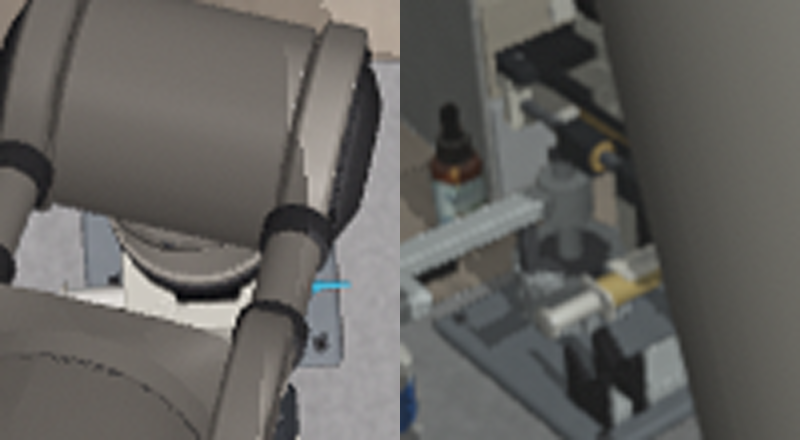

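Request:
apply_moves([
  {"xyz":[0,1,12],"turn":0},
  {"xyz":[0,0,10],"turn":0},
  {"xyz":[0,0,4],"turn":0},
  {"xyz":[0,0,0],"turn":0},
])

```text
time: 14.52
tool_pos: [0.5664, -0.0509, 0.0652]
tool_rot: [-3.141, -0.0, 1.638]
contact_force: [0.1, -0.2, -0.2]
opening: 0.0166
```

Request:
apply_moves([
  {"xyz":[0,0,2],"turn":0},
  {"xyz":[0,0,2],"turn":0},
  {"xyz":[0,0,0],"turn":0},
])

```text
time: 14.9
tool_pos: [0.5666, -0.0509, 0.0616]
tool_rot: [-3.142, 0.0, 1.638]
contact_force: [-0.5, -0.0, -1.1]
opening: 0.0169
```

Request:
apply_moves([
  {"xyz":[0,0,2],"turn":0},
  {"xyz":[0,0,0],"turn":0},
])

```text
time: 15.15
tool_pos: [0.5665, -0.0509, 0.0596]
tool_rot: [-3.141, 0.0, 1.638]
contact_force: [-0.9, -0.2, -0.5]
opening: 0.0168
```

Request:
apply_moves([
  {"xyz":[0,0,1],"turn":0},
  {"xyz":[0,0,1],"turn":0},
  {"xyz":[0,0,0],"turn":0},
])

```text
time: 15.52
tool_pos: [0.5666, -0.0509, 0.0576]
tool_rot: [-3.141, 0.0, 1.638]
contact_force: [-0.8, -0.1, -0.5]
opening: 0.0172
```

Request:
apply_moves([
  {"xyz":[0,0,1],"turn":0},
  {"xyz":[0,0,0],"turn":0},
])

```text
time: 15.78
tool_pos: [0.5666, -0.0509, 0.0566]
tool_rot: [-3.141, 0.0, 1.638]
contact_force: [-0.4, 0.0, -0.6]
opening: 0.017
```

Request:
apply_moves([
  {"xyz":[0,0,1],"turn":0},
  {"xyz":[0,0,0],"turn":0},
])

```text
time: 16.02
tool_pos: [0.5666, -0.0509, 0.0556]
tool_rot: [-3.141, 0.0, 1.638]
contact_force: [-0.3, -0.2, 0.7]
opening: 0.017
```

Request:
apply_moves([
  {"xyz":[0,0,1],"turn":0},
  {"xyz":[0,0,0],"turn":0},
])

```text
time: 16.27
tool_pos: [0.5666, -0.0509, 0.0546]
tool_rot: [-3.141, 0.0, 1.638]
contact_force: [0.0, -0.2, -1.5]
opening: 0.0168
```

Request:
apply_moves([
  {"xyz":[0,0,1],"turn":0},
  {"xyz":[0,0,0],"turn":0},
])

```text
time: 16.52
tool_pos: [0.5667, -0.0509, 0.0537]
tool_rot: [3.142, 0.0, 1.638]
contact_force: [-0.0, 0.2, 0.5]
opening: 0.0171
```

Request:
apply_moves([
  {"xyz":[0,0,1],"turn":0},
  {"xyz":[0,0,0],"turn":0},
])

```text
time: 16.77
tool_pos: [0.567, -0.051, 0.0529]
tool_rot: [3.141, 0.0, 1.638]
contact_force: [1.6, 0.0, 0.5]
opening: 0.017
```

Request:
apply_moves([
  {"xyz":[0,0,0.7],"turn":0},
  {"xyz":[0,0,0],"turn":0},
])

```text
time: 17.02
tool_pos: [0.5672, -0.051, 0.0525]
tool_rot: [3.14, 0.0, 1.638]
contact_force: [0.4, 0.2, 4.8]
opening: 0.017
```

Request:
apply_moves([
  {"xyz":[0,0,0],"turn":0},
  {"xyz":[0,0,0],"turn":0},
  {"xyz":[0,0,0],"turn":0},
  {"xyz":[0,0,0],"turn":0},
], gripper=0.45)

```text
time: 17.52
tool_pos: [0.5664, -0.0509, 0.0518]
tool_rot: [-3.141, -0.0, 1.638]
contact_force: [-0.5, 0.9, 0.2]
opening: 0.0415
```

Request:
apply_moves([
  {"xyz":[0,0,-10],"turn":0},
  {"xyz":[0,0,-40],"turn":0},
  {"xyz":[0,0,-60],"turn":0},
  {"xyz":[0,0,-20],"turn":0},
  {"xyz":[0,0,0],"turn":0},
])

```text
time: 18.15
tool_pos: [0.5676, -0.0511, 0.1844]
tool_rot: [3.137, 0.001, 1.638]
contact_force: [-0.1, -0.5, 0.3]
opening: 0.0413
```

```bash
python3 - <<'E'
from plan import *
c=cur();print(c)
x,y,a=bar(-1.6)
plan(c,[(652.3,117.5,c[2],0.036,10)])
E
```

```text
[np.float64(567.5710086499801), np.float64(-51.09564758671304), np.float64(184.36237679368833), np.float64(1.6378392250144729)]
[np.float64(16.3), np.float64(9.6), np.float64(-0.0)] 0.16
[np.float64(17.6), np.float64(6.9), np.float64(-0.0)] 0.16
[np.float64(18.4), np.float64(4.0), np.float64(-0.0)] 0.16
[np.float64(18.8), np.float64(1.0), np.float64(-0.0)] 0.16
[np.float64(18.8), np.float64(-2.0), np.float64(-0.0)] 0.16
[np.float64(18.2), np.float64(-5.0), np.float64(-0.0)] 0.16
[np.float64(17.2), np.float64(-7.8), np.float64(-0.0)] 0.16
[np.float64(15.7), np.float64(-10.5), np.float64(-0.0)] 0.16
[np.float64(13.8), np.float64(-12.8), np.float64(-0.0)] 0.16
[np.float64(11.6), np.float64(-14.9), np.float64(-0.0)] 0.16
--
```

Request:
apply_moves([
  {"xyz":[16.3,9.6,0],"turn":0.16},
  {"xyz":[17.6,6.9,0],"turn":0.16},
  {"xyz":[18.4,4,0],"turn":0.16},
  {"xyz":[18.8,1,0],"turn":0.16},
  {"xyz":[18.8,-2,0],"turn":0.16},
  {"xyz":[18.2,-5,0],"turn":0.16},
  {"xyz":[17.2,-7.8,0],"turn":0.16},
  {"xyz":[15.7,-10.5,0],"turn":0.16},
  {"xyz":[13.8,-12.8,0],"turn":0.16},
  {"xyz":[11.6,-14.9,0],"turn":0.16},
], gripper=0.35)

```text
time: 19.4
tool_pos: [0.6508, 0.1182, 0.18]
tool_rot: [3.141, 0.003, 0.032]
contact_force: [0.3, -0.1, 1.5]
opening: 0.0324
```

Request:
apply_moves([
  {"xyz":[0,0,0],"turn":0},
  {"xyz":[0,0,0],"turn":0},
])

```text
time: 19.65
tool_pos: [0.6507, 0.1172, 0.1809]
tool_rot: [3.141, 0.002, 0.041]
contact_force: [-0.2, -0.5, 0.1]
opening: 0.0322
```

```bash
python3 - <<'E'
from plan import *
c=cur();print(c)
plan(c,[(652.3,117.5,c[2],0.036,1)])
S=cam('scene');T=cam('top')
def z(im,x,y,w,h,W,H): return cv2.resize(im[y:y+h,x:x+w],(W,H),interpolation=cv2.INTER_CUBIC)
cv2.imwrite('pics/g6.png',np.hstack([z(T['frame'],190,110,110,110,400,400),z(S['frame'],180,170,110,110,400,400)]))
E
```

```text
[np.float64(650.6851407263828), np.float64(117.20823629660809), np.float64(180.90646319227673), np.float64(0.040929840313879806)]
[np.float64(1.6), np.float64(-0.2), np.float64(-0.0)] 0.005
--
```

View pics/g6.png

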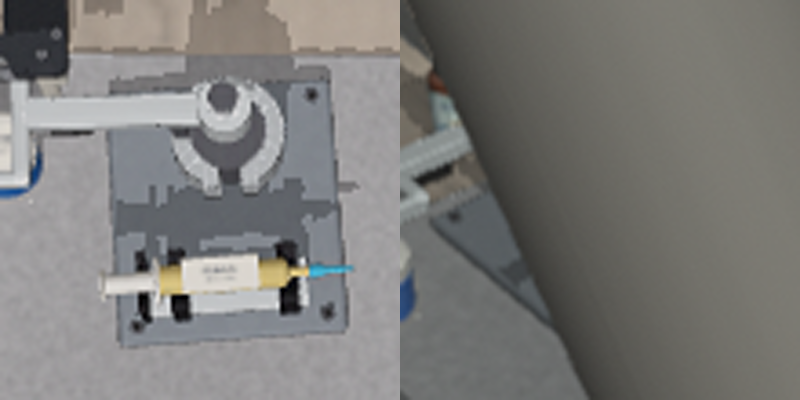

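The top half shows the syringe in the V-blocks: flange at about (155,275) between the keeper and the V-block, needle out to the right at (352,268). A quick numeric check before I clamp.

```bash
python3 - <<'E'
from plan import *
T=cam('top');k=110/400
p=.066;R=np.array([[np.cos(p),-np.sin(p)],[np.sin(p),np.cos(p)]]); o=post-90*R[:,0]
for n,q in(('tip',(353,268)),('flange',(155,276)),('plunger end',(102,286)),('keeper',(143,285)),('vblock',(181,285)),('vblock2',(290,278)),('barrel front end',(291,271))):
    X=onz(T,(190+q[0]*k-.36,110+q[1]*k-.36),.056)[:2]*1000; print(n,(R.T@(X-o)).round(1))
E
```

```text
tip [  0.3 -68.8]
flange [ 3. 48.]
plunger end [-1.  79.3]
keeper [-1.9 55.3]
vblock [-3.4 33. ]
vblock2 [ -3.3 -31.3]
barrel front end [  0.8 -32.1]
```

Request:
apply_moves([
  {"xyz":[1.5,0,30],"turn":0},
  {"xyz":[0,0,30],"turn":0},
  {"xyz":[0,0,10],"turn":0},
  {"xyz":[0,0,0],"turn":0},
])

```text
time: 20.3
tool_pos: [0.6528, 0.1175, 0.1119]
tool_rot: [3.141, 0.001, 0.038]
contact_force: [-0.2, -0.1, -0.3]
opening: 0.0325
```

The syringe is seated: flange y is about 48 (slot 40–54) and the axis is at x ≈ 0. Now I'll grip the handle.

Request:
apply_moves([
  {"xyz":[0,0,14],"turn":0},
  {"xyz":[0,0,14],"turn":0},
  {"xyz":[0,0,0],"turn":0},
])

```text
time: 20.68
tool_pos: [0.6519, 0.1177, 0.0824]
tool_rot: [3.141, 0.003, 0.038]
contact_force: [0.2, -0.0, -0.3]
opening: 0.0325
```

Request:
apply_moves([
  {"xyz":[0,0,0],"turn":0},
  {"xyz":[0,0,0],"turn":0},
  {"xyz":[0,0,0],"turn":0},
  {"xyz":[0,0,0],"turn":0},
], gripper=0, newtons=50)

```text
time: 21.18
tool_pos: [0.6531, 0.1187, 0.0845]
tool_rot: [-3.141, -0.001, 0.038]
contact_force: [-0.1, 5.5, 1.3]
opening: 0.0106
```

Request:
apply_moves([
  {"xyz":[0,0,-3],"turn":0},
  {"xyz":[0,0,-2],"turn":0},
  {"xyz":[0,0,0],"turn":0},
])

```text
time: 21.55
tool_pos: [0.652, 0.1181, 0.0879]
tool_rot: [-3.141, 0.002, 0.038]
contact_force: [0.8, 6.1, -9.7]
opening: 0.0106
```

Request:
apply_moves([
  {"xyz":[-21.9,1.5,0],"turn":-0.133},
  {"xyz":[-21.9,1.5,0],"turn":-0.133},
  {"xyz":[-21.9,1.5,0],"turn":-0.133},
  {"xyz":[-21.9,1.5,0],"turn":-0.133},
  {"xyz":[-21.9,1.5,0],"turn":-0.133},
  {"xyz":[0,0,0],"turn":0},
])

```text
time: 22.3
tool_pos: [0.55, 0.0782, 0.0884]
tool_rot: [-3.139, 0.003, 0.702]
contact_force: [-4.0, 5.9, -8.7]
opening: 0.0106
```

Request:
apply_moves([
  {"xyz":[-21.9,1.5,0],"turn":-0.133},
  {"xyz":[-21.9,1.5,0],"turn":-0.133},
  {"xyz":[-21.9,1.5,0],"turn":-0.133},
  {"xyz":[-21.9,1.5,0],"turn":-0.133},
  {"xyz":[-21.9,1.5,0],"turn":-0.133},
  {"xyz":[0,0,0],"turn":0},
])

```text
time: 23.05
tool_pos: [0.4959, -0.0153, 0.0885]
tool_rot: [-3.137, 0.001, 1.364]
contact_force: [-6.0, 2.7, -9.6]
opening: 0.0105
```

Request:
apply_moves([
  {"xyz":[-21.9,1.5,0],"turn":-0.133},
  {"xyz":[-21.9,1.5,0],"turn":-0.133},
  {"xyz":[0,0,0],"turn":0},
  {"xyz":[0,0,0],"turn":0},
])

```text
time: 23.55
tool_pos: [0.4934, -0.0581, 0.0885]
tool_rot: [-3.138, -0.0, 1.63]
contact_force: [-5.0, 1.2, -9.7]
opening: 0.0104
```

```bash
python3 - <<'E'
from plan import *
c=cur();print(c)
d=np.array(c[:2])-post; print('swing',np.arctan2(-d[1],-d[0]),'r',np.hypot(*d)); plan(c,[(493,-56.9,c[2],1.632,1)])
E
```

```text
[np.float64(493.3623678382759), np.float64(-58.05793941026808), np.float64(88.45648255396192), np.float64(1.6296365182093653)]
swing 0.07155592614187545 r 164.4584868725255
[np.float64(1.2), np.float64(-0.3), np.float64(-0.0)] -0.002
--
```

Request:
apply_moves([
  {"xyz":[1,0,4],"turn":0},
  {"xyz":[0,0,4],"turn":0},
  {"xyz":[0,0,4],"turn":0},
  {"xyz":[0,0,0],"turn":0},
])

```text
time: 24.05
tool_pos: [0.4932, -0.0567, 0.0763]
tool_rot: [-3.137, -0.0, 1.63]
contact_force: [-5.3, 0.4, -7.1]
opening: 0.0107
```

Request:
apply_moves([
  {"xyz":[0,0,3],"turn":0},
  {"xyz":[0,0,3],"turn":0},
  {"xyz":[0,0,0],"turn":0},
])

```text
time: 24.42
tool_pos: [0.4932, -0.0568, 0.0705]
tool_rot: [-3.137, 0.0, 1.63]
contact_force: [-7.4, 0.1, -6.7]
opening: 0.0103
```

Request:
apply_moves([
  {"xyz":[0,0,2],"turn":0},
  {"xyz":[0,0,0],"turn":0},
])

```text
time: 24.68
tool_pos: [0.4932, -0.0568, 0.0685]
tool_rot: [-3.137, 0.0, 1.63]
contact_force: [-6.5, 0.9, -7.5]
opening: 0.0107
```

Request:
apply_moves([
  {"xyz":[0,0,1],"turn":0},
  {"xyz":[0,0,0],"turn":0},
])

```text
time: 24.92
tool_pos: [0.4931, -0.0568, 0.0681]
tool_rot: [-3.138, 0.0, 1.63]
contact_force: [-8.7, 0.6, -1.7]
opening: 0.0106
```

Request:
apply_moves([
  {"xyz":[0,0,0],"turn":0},
  {"xyz":[0,0,0],"turn":0},
  {"xyz":[0,0,0],"turn":0},
], gripper=0.35)

```text
time: 25.3
tool_pos: [0.4959, -0.0573, 0.0689]
tool_rot: [3.139, 0.001, 1.632]
contact_force: [-0.1, 0.6, -0.6]
opening: 0.0316
```

Request:
apply_moves([
  {"xyz":[0,0,-15],"turn":0},
  {"xyz":[0,0,-40],"turn":0},
  {"xyz":[0,0,-50],"turn":0},
  {"xyz":[0,0,-50],"turn":0},
  {"xyz":[0,-60,0],"turn":0},
  {"xyz":[30,-50,0],"turn":0},
  {"xyz":[50,0,0],"turn":0},
  {"xyz":[50,0,0],"turn":0},
  {"xyz":[50,0,0],"turn":0},
  {"xyz":[50,0,0],"turn":0},
])

```text
time: 26.55
tool_pos: [0.3703, 0.1673, 0.2245]
tool_rot: [3.139, -0.0, 1.633]
contact_force: [0.5, -0.3, 0.5]
opening: 0.032
```

Request:
apply_moves([
  {"xyz":[40,0,0],"turn":0},
  {"xyz":[0,0,0],"turn":0},
  {"xyz":[0,0,0],"turn":0},
])

```text
time: 26.92
tool_pos: [0.3678, 0.2053, 0.2236]
tool_rot: [3.141, 0.0, 1.634]
contact_force: [-0.3, -0.9, 0.1]
opening: 0.0319
```

```bash
python3 - <<'E'
from plan import *
print(cur(),robot.observe()['time'])
S=cam('scene');T=cam('top')
def z(im,x,y,w,h,W,H): return cv2.resize(im[y:y+h,x:x+w],(W,H),interpolation=cv2.INTER_CUBIC)
cv2.imwrite('pics/top9.png',T['frame']);cv2.imwrite('pics/scene9.png',S['frame'])
a=np.hstack([z(T['frame'],80,100,280,240,400,343),z(S['frame'],120,130,180,154,400,343)])
b=np.hstack([z(T['frame'],200,120,100,64,400,256),z(T['frame'],210,150,80,51,400,256)])
cv2.imwrite('pics/g7.png',np.vstack([a,b]))
E
```

```text
[np.float64(367.80313477808113), np.float64(205.3194613123159), np.float64(223.61312305780203), np.float64(1.634161662620834)] 26.925
```

View pics/g7.png

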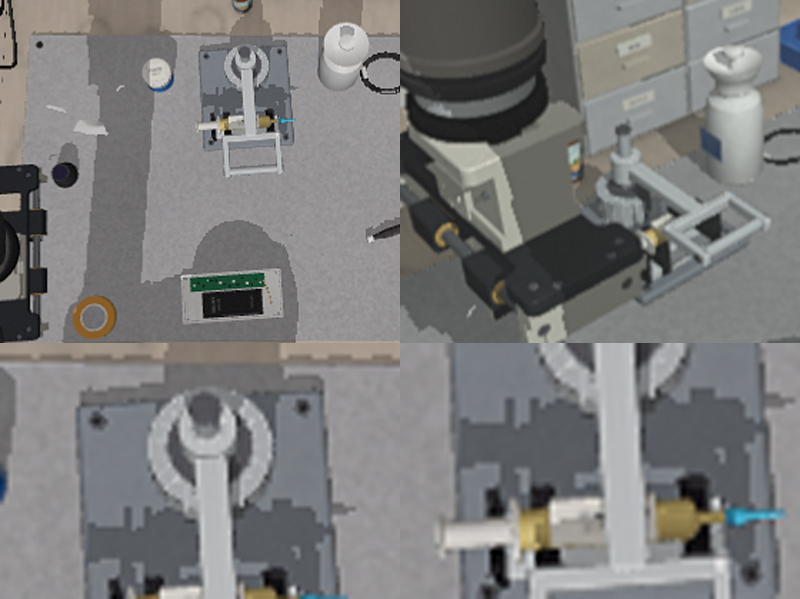

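The bar is back across the cradle in its notch and on the barrel. The flange is in its slot, the needle points out to the right, and the jar, loupe and bottle are at their original pixels. I'm handing in.

```bash
python3 - <<'E'
from plan import *
a=cv2.imread('pics/top0.png');b=cv2.imread('pics/top9.png')
for n,(x,y) in dict(jar=(190,150),bottle=(320,135),loupe=(125,222),reel=(146,321),driver=(370,257)).items():
    t=a[y-14:y+14,x-14:x+14]; r=cv2.matchTemplate(b[y-22:y+22,x-22:x+22],t,cv2.TM_CCOEFF_NORMED); m=cv2.minMaxLoc(r); print(n,np.array(m[3])-8,round(m[1],2))
print(robot.hand_in())
E
```

```text
jar [0 0] 0.89
bottle [0 0] 1.0
loupe [0 0] 0.99
reel [0 0] 0.89
driver [0 0] 1.0
the job is handed in; nothing more can be done
None
```

The syringe is clamped in the dispenser, and I handed the job in at about 27 s of the 67 s allowed. I lifted the bar about 28 mm by its handle and swung it about 92° aside, over the jar and away from the bottle. Then I laid the syringe in the V-blocks, swung the bar back and lowered it onto the barrel.

- **Syringe before clamping:** the barrel's middle was at dispenser y ≈ 2 mm and the flange at y ≈ 48 mm (slot 40–54 mm). The needle points out of the other end.
- **Clamp:** the handle's load dropped from about 7.5 N to 1.7 N at close to the 6 mm lift of a laid barrel. The final picture shows the bar across the barrel. I judged its seating from the load, the gripper height and that picture, and did not measure the bar's height separately.
- **Other objects:** the jar, bottle, loupe, reel and screwdriver matched their first pictures with no shift in pixels. The jar and reel matched less closely (0.89), probably because of shadows.
- **Disagreements:**
  - The gripper opening read about 1–1.5 mm under the stated thickness on both the handle rod and the barrel.
  - The dispenser's yaw came out between 0.05 and 0.07 rad from different features. Neither caused trouble.
- **Pictures:** I viewed 11, one over the budget of 10.

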